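# Sweep a row of flip-lid hardware boxes shut

### The job

The lids of the four small hardware boxes clipped in a row have been left standing open. Run the fingertips lightly along the tops of the boxes, from the hinge end of the row to its lip end, so that the lids are laid shut one after another, first box to last. Use the fingertips only, lift nothing, leave the row seated in its holder and the other things where they are.

Things in the scene. Friction and masses are not known exactly. Their poses are not given: they have to be found in the camera images.
- box_row: Four like black boxes with grey lids, clipped end to end in a straight row, full of hardware, 0.85 kg, loose in its holder (1.5 mm play). 223 x 62 mm, walls 26 mm high, pitch 56 mm. Origin: centre of the underside, 2 mm above the bench. x runs along the row, first box to last (box centres at x = -84, -28, 28, 84 mm); each lid's hinge is at its box's -x end, its lip at the +x end. z is up.
- holder: Shallow aluminium tray screwed to the bench in which the row stands: 232 x 71 mm, floor 2 mm, rims 9 mm high, and a screw tab 16 mm long and 5 mm high at either end. Origin: centre of the underside, on the bench; axes as the row's.
- lid_1 (a joint): First lid's opening angle (rad): 0 shut; starts at 0.6 to 1.4, leaning toward +x; pressed on past shut it sinks to a stop at -0.05 (lip 2.4 mm lower). A light friction hinge, no spring or snap: the lid stays where it is left (0.3 N at the lip moves it). 58 mm wide, 50 mm long. Shut, its top slopes up 6 degrees from hinge to lip: fingertips moving level along +x at shut-lip height wipe it down.
- lid_2 (a joint): The same for the second lid.
- lid_3 (a joint): The same for the third lid.
- lid_4 (a joint): The same for the fourth lid, at the +x end.
- hinge_1 (a point): Hinge pin of lid 1, mid-width: row x = -107 mm, 30 mm above the bench; the barrel's top is 32.5 mm above the bench. The other hinges follow at +56 mm each and at the same height.
- lip_1 (a point): Top of lid 1's rounded lip, mid-width, 48 mm from the hinge pin. Shut, it is at row x = -59 mm and 37 mm above the bench, the highest line of the shut row; open, it rises with the lid, to about 80 mm above the bench.
- lip_2 (a point): The same for lid 2; shut, it is at row x = -3 mm.
- lip_3 (a point): The same for lid 3; shut, it is at row x = 53 mm.
- lip_4 (a point): The same for lid 4; shut, it is at row x = 109 mm.
- bolt_a: Bolt standing on its head, 35 mm tall, close beside the row; bystander.
- bolt_b: Another bolt standing on its head, 36 mm tall, close beside the row; bystander.
- hex_key: Bent steel hex key lying beside the row, 36 x 114 x 8 mm; bystander.
- connector: Small cream nylon plug half, 16 x 24 x 10 mm, close beside the row; bystander.
- marker: Black and blue marker pen lying beside the row, 133 mm long, 17 mm thick; bystander.
- cast_foot: Small grey casting, 38 x 45 x 50 mm tall; bystander.
- grease_tin: Round tin with a green lid, 69 mm across, 33 mm tall; bystander.
- parts_tub: Clear plastic tub with screws, 70 x 108 x 56 mm; bystander.

How it is judged:
By the outcome, as a careful person would: the job done as asked, in the order asked, and still so for the second after the job is handed in, with the robot touching nothing.
It also fails if it takes over 40 s, if anything falls off the work surface, if the arm or the gripper's body presses on something with over 40 N, if the wrist force passes 120 N, or if a joint passes its speed limit or range.

### The arm

A 6-joint arm with a two-finger parallel gripper is mounted at the origin on a cart in front of the work surface, level with it; the furniture and walls round the work are solid. World frame = base frame: x ahead of the robot, y to its left, z up, the work surface at z = 0. Lengths are in m, angles in rad, forces in N, time in s.
With the tool pointing down it reaches from about 0.35 to 0.975 m from the base axis. Payload 4.9 kg.
Tool frame: the origin (TCP) lies at the very end of the fingers, on their centre line; the grasp point (between the pads) lies manip.grip_point_offset behind it (manip.grip_point_offset is the distance from the TCP to the grasp point, in m); z points along the fingers, y is the line along which they close (so a half turn about z gives the same grasp; the last joint's range is limited). The gripper opens to 85 mm and grips with 20 to 120 N. Pads are 22 mm wide; open, the fingers measure 114 mm over their backs; the gripper's body (76 mm by 85 mm) begins 54 mm behind the grasp point. The pads swing forward as they close: fully open they stand 13 mm farther back than shut.
Start: joints at [-0.119, 0.053, 1.613, -0, 1.476, -0.119], TCP at [0.625, 0, 0.231] pointing down, gripper open.
Joint ranges: [-3.01, 3.01], [-1.01, 2.22], [0.06, 2.58], [-1.02, 4.17], [0.09, 2.62], [-3.14, 3.14]. Speed limits (rad/s): [2.57, 2.57, 3.14, 3.14, 3.14, 3.14].

### API

Orientations are given as a unit quaternion [w, x, y, z].
In Python, from plant import manip gives the robot as it stands.
- The arm moves only by the shell command python3 -m crank 'ROWS' [OPENING]. ROWS is JSON, a list of rows, each an object of numbers: "x", "y", "z": the shift along the tool's x, y, z in cm; "turn": the turn about the tool's z in rad. In form: [{"x": .., "y": .., "z": .., "turn": ..}, ...]. A call has 1 to 5 rows; each row shifts and turns the commanded pose from where the row before left it, along the tool's axes as they then stand; what a row does not reach is not made up. A row lasts 1/10 s, in which the tool goes at most 50 mm and 8.59 degrees, less where a joint would pass 70% of its speed; a pose out of reach is approached as far as the arm can. A call with a gripper value outside its range is refused whole. OPENING is the opening in per cent of the stroke, from 0 (shut) to 100 (fully open), set as the call begins (- or left out, the last holds). The fingers move at their own pace and stop on an object; the grip force is fixed at half the most. Time passes only in rows, so rows that do not move let the fingers close. It gives the time, the measured TCP pose, the force, the opening and the grip force at its end, in the units of the state.
- manip.state(): the state, without advancing time (a new reading comes with each control period).
- manip.grab_frame(name): name is "scene" or "side" or "wrist"; returns (picture, depth): 400x640x3 uint8, red, green, blue; 400x640 float32, m along the optical axis (not along the pixel's ray), 0 where there is no reading.
- manip.camera_model(name): a dict with "mtx" (3x3 intrinsics, pixels), "world_to_cam" (4x4, takes a point from world to camera coordinates). Camera axes: x right, y down, z forward; pixel columns grow to the right and rows downward; lengths in m; the calibration is good to about 2 mm. A picture is of the moment at which its call begins: read the wrist's pose just before it. camera_model takes no time and is no camera call; for the wrist camera it gives the pose at the moment of the call.
- manip.job_done(): hands the job in; it is judged then, once.
The state is a dict: "time": time; "joint_pos": joint angles; "joint_vel": joint speeds; "joint_efforts": joint torques, N m; "tool_pos": TCP position; "tool_rot": TCP orientation; "contact_force": force on the tool from outside, world axes, zero at the start; "ft_torque": the same for the moment, N m; "gripper_width": opening from 0.0 (shut) to 1.0 (fully open); "grasp_force": force on a finger pad.
Only numpy, scipy, OpenCV 4.12 (cv2) and the standard library are available. Lean on these libraries where they do the work, as an engineer would, in place of code of your own. Each camera call takes 0.05 s, during which the arm holds its last target. There are 200 camera calls.

## Working session

There is one attempt and no reset: what is moved stays moved. The work goes in short steps, Python scripts to look and compute and a shell command to move; the robot and the scene stay as the last step left them, time stands still between calls to the robot, and variables do not carry over. Pictures are saved under pics/ and viewed, at most 10 in all, crops included, and the job is handed in when it is done.

```bash
mkdir -p pics; python3 - <<'E'
from plant import manip
import cv2,numpy as np
for n in("scene","wrist"):
    p,d=manip.grab_frame(n); cv2.imwrite(f"pics/{n}0.png",p[:,:,::-1]); np.savez(f"pics/{n}0.npz",p=p,d=d,**manip.camera_model(n))
s=manip.state();print(s["time"],s["tool_pos"],s["tool_rot"],s["gripper_width"],manip.grip_point_offset)
E
```

```text
0.1 [6.24439659e-01 5.76101990e-05 2.30177022e-01] [-7.39588881e-04  7.07111366e-01  7.07101577e-01 -5.72592399e-04] 1.0035120036671086 0.0187
```

View pics/scene0.png

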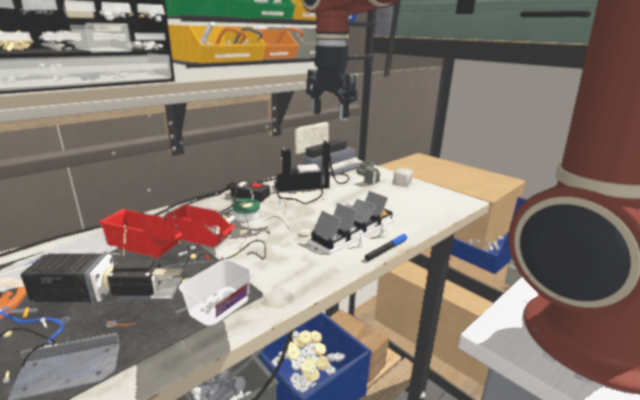

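View pics/wrist0.png

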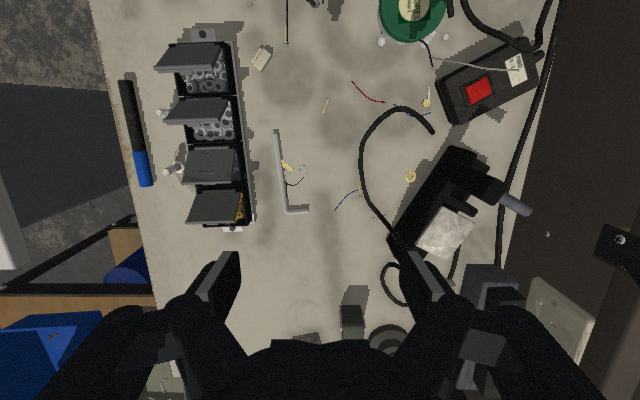

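The wrist view shows the row running from tab (203,33) to tab (232,228), with the marker and bolts left of it and the connector and hex key right. Next I'll get the geometry from depth.

```bash
cat > h.py <<'E'
import numpy as np,cv2
def ray(f,uv,z):
    K=f["mtx"];T=np.linalg.inv(f["world_to_cam"]);r=T[:3,:3]@np.linalg.inv(K)@[uv[0],uv[1],1.]
    return T[:3,3]+r*(z-T[2,3])/r[2]
def cloud(f):
    K=f["mtx"];T=np.linalg.inv(f["world_to_cam"]);d=f["d"];v,u=np.indices(d.shape)
    c=np.stack([(u-K[0,2])/K[0,0]*d,(v-K[1,2])/K[1,1]*d,d],-1)
    w=c@T[:3,:3].T+T[:3,3]; w[d==0]=np.nan; return w
E
python3 - <<'E'
import numpy as np,cv2
from h import *
f=dict(np.load("pics/wrist0.npz"));w=cloud(f)
a,b=ray(f,(203,33),.005),ray(f,(232,228),.005);print("tabs",a,b,np.linalg.norm(a-b))
c=(a+b)/2;e=(b-a)/np.linalg.norm(b-a);n=np.array([-e[1],e[0],0])
q=(w-c);s=q@e;t=q@n;z=w[...,2]
print("cam",np.linalg.inv(f["world_to_cam"])[:3,3], "bench z",np.nanmedian(z[150:200,310:350]))
m=(abs(t)<.024)
for k in np.arange(-.14,.14,.005):
    g=m&(s>=k)&(s<k+.005); 
    if g.sum()>5: print(round(k*1e3),(np.nanpercentile(z[g],[5,50,98])*1e3).round(),g.sum())
# surroundings
P=cv2.resize(f["p"][20:250,90:330,::-1],None,fx=2.5,fy=2.5,interpolation=2);cv2.imwrite("pics/c.png",P)
E
```

```text
tabs [0.48846763 0.1614246  0.005     ] [ 0.49790373 -0.08670277  0.005     ] 0.24830673088176175
cam [0.62459784 0.07893135 0.37190398] bench z -0.000882232173910702
-140 [-2. -1.  1.] 201
-135 [-3. -1.  0.] 185
-130 [-2.  1.  4.] 187
-125 [-2.  1.  5.] 196
-120 [-2.  1.  4.] 131
-115 [ 8. 26. 27.] 33
-110 [27. 31. 33.] 166
-105 [18. 37. 42.] 166
-100 [13. 45. 50.] 199
-95 [13. 53. 57.] 212
-90 [17. 60. 65.] 243
-85 [14. 67. 72.] 314
-80 [14. 65. 72.] 446
-75 [ 7. 16. 65.] 211
-70 [ 6. 18. 21.] 176
-65 [ 6. 16. 20.] 187
-60 [ 6. 26. 28.] 151
-55 [26. 31. 33.] 168
-50 [33. 39. 45.] 184
-45 [17. 49. 55.] 217
-40 [17. 60. 65.] 236
-35 [15. 69. 75.] 266
-30 [13. 70. 75.] 266
-25 [12. 16. 69.] 141
-20 [13. 16. 19.] 150
-15 [13. 15. 18.] 155
-10 [12. 15. 19.] 147
-5 [ 7. 20. 28.] 182
0 [18. 27. 32.] 183
5 [30. 33. 36.] 176
10 [34. 38. 41.] 197
15 [40. 43. 46.] 200
20 [44. 47. 50.] 204
25 [14. 52. 55.] 220
30 [18. 56. 59.] 225
35 [14. 61. 65.] 229
40 [12. 63. 65.] 111
45 [ 7. 15. 16.] 21
50 [ 7. 24. 28.] 126
55 [21. 27. 32.] 161
60 [30. 34. 39.] 201
65 [38. 43. 47.] 227
70 [47. 51. 56.] 235
75 [55. 60. 64.] 254
80 [62. 67. 73.] 278
85 [ 8. 72. 74.] 108
90 [ 6. 24. 67.] 41
95 [ 6. 24. 28.] 37
100 [ 7. 21. 23.] 17
105 [ 7. 22. 28.] 113
110 [17. 27. 28.] 43
120 [-2.  1.  5.] 52
125 [-2.  1.  4.] 91
130 [-2. -1.  2.] 90
135 [-2. -1.  0.] 95
140 [-2. -1.  0.] 101
```

View pics/c.png

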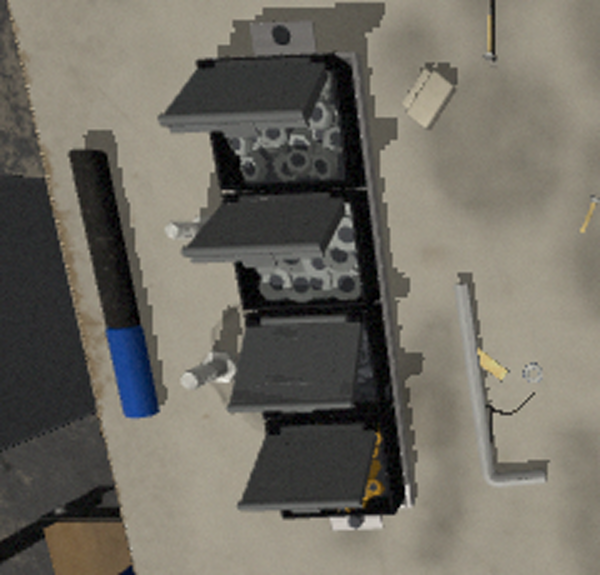

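The lids hinge at the +y end (first box nearest y=+0.15), all leaning toward -y. I'll check the lateral centre line and the lid angles.

```bash
python3 - <<'E'
import numpy as np
from h import *
from plant import manip
f=dict(np.load("pics/wrist0.npz"));w=cloud(f)
c=np.array([.4932,.0374,0]);e=np.array([.038,-.99928,0]);n=np.array([.99928,.038,0])
q=w-c;s=q@e;t=q@n;z=w[...,2]+.001
for i in range(4):
    h=-.107+.056*i
    g=(abs(t)<.05)&(s>h+.005)&(s<h+.04)&(z>.04)
    g&=z>.032
    print(i+1,"t range",np.percentile(t[g],[1,99])*1e3,"angle",np.median(np.arctan2(z[g]-.030,s[g]-h)))
for uv in [(147,180),(126,100)]: print("marker",ray(f,uv,.01))
R=cv2.Rodrigues
from scipy.spatial.transform import Rotation as Ro
st=manip.state();print(st["tool_pos"]);qq=st["tool_rot"];M=Ro.from_quat([*qq[1:],qq[0]]).as_matrix();print(M.round(4))
for sv in(-.135,.125):print(sv,c+sv*e)
E
```

```text
1 t range [-29.50437415  26.31385211] angle 1.0208645362491027
2 t range [-29.65897842  26.63035697] angle 1.1523737355219965
3 t range [-29.32710151  26.64169919] angle 0.7949225178835739
4 t range [-29.17404528  26.75542392] angle 1.0761216953369916
marker [ 0.39202217 -0.01396924  0.01      ]
marker [0.38586914 0.08760228 0.01      ]
[6.24439659e-01 5.76101990e-05 2.30177022e-01]
[[ 0.0e+00  1.0e+00 -1.9e-03]
 [ 1.0e+00 -0.0e+00  2.0e-04]
 [ 2.0e-04 -1.9e-03 -1.0e+00]]
-0.135 [0.48807   0.1723028 0.       ]
0.125 [ 0.49795 -0.08751  0.     ]
```

```bash
python3 -m crank '[{"turn":-0.038},{"x":4.7,"y":-3.3},{"x":4.7,"y":-3.3},{"x":4.7,"y":-3.3},{"x":4.7,"y":-3.3}]' 0; python3 -m crank '[{"z":3},{"z":3},{"z":3},{"z":3},{}]'
```

```text
schema error: expected keys x, y, z, turn
schema error: expected keys x, y, z, turn
```

```bash
python3 -m crank '[{"x":0,"y":0,"z":0,"turn":-0.038},{"x":4.7,"y":-3.3,"z":0,"turn":0},{"x":4.7,"y":-3.3,"z":0,"turn":0},{"x":4.7,"y":-3.3,"z":0,"turn":0},{"x":4.7,"y":-3.3,"z":0,"turn":0}]' 0; python3 -m crank '[{"x":0,"y":0,"z":3,"turn":0},{"x":0,"y":0,"z":3,"turn":0},{"x":0,"y":0,"z":3,"turn":0},{"x":0,"y":0,"z":3,"turn":0},{"x":0,"y":0,"z":0,"turn":0}]'
```

```text
time: 0.6
tool_pos: [0.5023, 0.1603, 0.2307]
tool_rot: [-0.0, 0.694, 0.72, -0.0]
contact_force: [0.7, 1.2, 0.8]
gripper_width: 0.145
grasp_force: 0.0
time: 1.1
tool_pos: [0.4998, 0.1586, 0.1058]
tool_rot: [-0.003, 0.693, 0.72, -0.004]
contact_force: [-0.7, -0.3, -0.1]
gripper_width: -0.003
grasp_force: 0.0
```

```bash
python3 -m crank '[{"x":1.2,"y":-0.6,"z":0,"turn":0},{"x":1.2,"y":-0.6,"z":0,"turn":0},{"x":0,"y":0,"z":2,"turn":0},{"x":0,"y":0,"z":2,"turn":0},{"x":0,"y":0,"z":0,"turn":0}]'
python3 - <<'E'
from plant import manip
import cv2,numpy as np
from h import *
from scipy.spatial.transform import Rotation as Ro
P=[]
for n in("side","wrist"):
    p,d=manip.grab_frame(n); P.append(p); np.savez(f"pics/{n}1.npz",p=p,d=d,**manip.camera_model(n))
cv2.imwrite("pics/one.png",cv2.resize(np.hstack(P),(800,250))[:,:,::-1])
st=manip.state();qq=st["tool_rot"];M=Ro.from_quat([*qq[1:],qq[0]]).as_matrix();print(st["tool_pos"],M.round(4))
E
```

```text
time: 1.6
tool_pos: [0.4896, 0.1835, 0.0706]
tool_rot: [-0.001, 0.693, 0.721, -0.001]
contact_force: [-1.1, -0.1, -0.4]
gripper_width: 0.001
grasp_force: 0.0
[0.49152035 0.18358178 0.07284236] [[-3.880e-02  9.992e-01  1.800e-03]
 [ 9.992e-01  3.880e-02  6.000e-04]
 [ 5.000e-04  1.800e-03 -1.000e+00]]
```

View pics/one.png

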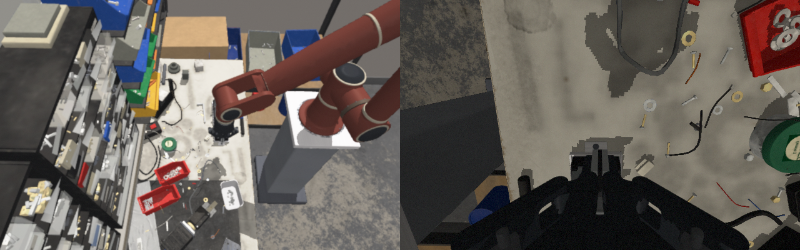

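The side view shows the arm over the row's far end. In the wrist view the shut fingertips are at about (600,150), just beyond the hinge-end tab, with the connector clear to their right at (645,165). Descending, then letting it settle.

```bash
python3 -m crank '[{"x":0,"y":-0.4,"z":1.5,"turn":0},{"x":0,"y":0,"z":1.5,"turn":0},{"x":0,"y":0,"z":0,"turn":0},{"x":0,"y":0,"z":0,"turn":0},{"x":0,"y":0,"z":0,"turn":0}]'
python3 -m crank '[{"x":0,"y":0,"z":0,"turn":0}]';python3 -m crank '[{"x":0,"y":0,"z":0,"turn":0}]';python3 -m crank '[{"x":0,"y":0,"z":0,"turn":0}]'
```

```text
time: 2.2
tool_pos: [0.4873, 0.1826, 0.0415]
tool_rot: [0.0, 0.694, 0.72, 0.0]
contact_force: [0.0, -0.7, 0.6]
gripper_width: 0.004
grasp_force: 0.0
time: 2.3
tool_pos: [0.4876, 0.1826, 0.0419]
tool_rot: [0.0, 0.694, 0.72, 0.0]
contact_force: [-0.5, -0.2, -0.3]
gripper_width: -0.002
grasp_force: 0.0
time: 2.4
tool_pos: [0.4875, 0.1826, 0.0418]
tool_rot: [0.0, 0.694, 0.72, 0.0]
contact_force: [-0.1, -0.8, -0.4]
gripper_width: -0.004
grasp_force: 0.0
time: 2.5
tool_pos: [0.4873, 0.1826, 0.0417]
tool_rot: [0.0, 0.694, 0.72, 0.0]
contact_force: [-0.5, 0.4, 0.2]
gripper_width: -0.003
grasp_force: 0.0
```

```bash
python3 -m crank '[{"x":0,"y":0,"z":0.5,"turn":0},{"x":-0.8,"y":0,"z":0,"turn":0},{"x":-0.8,"y":0,"z":0,"turn":0},{"x":-0.8,"y":0,"z":0,"turn":0},{"x":-0.8,"y":0,"z":0,"turn":0}]'
python3 -m crank '[{"x":-0.8,"y":0,"z":0,"turn":0},{"x":-0.8,"y":0,"z":0,"turn":0},{"x":-0.8,"y":0,"z":0,"turn":0}]'
```

```text
time: 3.0
tool_pos: [0.4883, 0.1499, 0.0364]
tool_rot: [-0.0, 0.694, 0.72, 0.0]
contact_force: [0.2, 2.3, 1.1]
gripper_width: 0.001
grasp_force: 0.9
time: 3.3
tool_pos: [0.4893, 0.1258, 0.0364]
tool_rot: [0.0, 0.694, 0.72, -0.0]
contact_force: [-0.8, -0.3, 1.2]
gripper_width: -0.002
grasp_force: 0.2
```

```bash
python3 -m crank '[{"x":-0.8,"y":0,"z":0,"turn":0},{"x":-0.8,"y":0,"z":0,"turn":0},{"x":-0.8,"y":0,"z":0,"turn":0},{"x":-0.8,"y":0,"z":0,"turn":0},{"x":-0.8,"y":0,"z":0,"turn":0}]'
python3 -m crank '[{"x":-0.8,"y":0,"z":0,"turn":0},{"x":-0.8,"y":0,"z":0,"turn":0},{"x":-0.8,"y":0,"z":0,"turn":0},{"x":0,"y":0,"z":0,"turn":0}]'
python3 - <<'E'
from plant import manip
import cv2,numpy as np
p,d=manip.grab_frame("scene");cv2.imwrite("pics/s2.png",cv2.resize(p[170:270,280:430,::-1],None,fx=4,fy=4,interpolation=2))
E
```

```text
time: 3.8
tool_pos: [0.4907, 0.0863, 0.0363]
tool_rot: [-0.0, 0.694, 0.72, 0.0]
contact_force: [0.4, 1.4, 0.1]
gripper_width: 0.0
grasp_force: 0.5
time: 4.2
tool_pos: [0.4916, 0.0616, 0.0363]
tool_rot: [0.0, 0.694, 0.72, -0.0]
contact_force: [0.5, -0.8, -1.0]
gripper_width: -0.002
grasp_force: 0.0
```

View pics/s2.png

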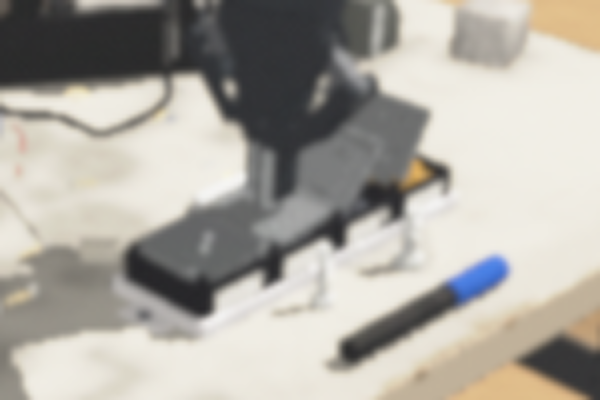

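Lid 1 is shut at crop position (200,240) and the fingertips are at (280,180), laying lid 2 down. Lids 3 and 4 are still open, and the bolts and marker are untouched. Continuing.

```bash
for i in 1; do python3 -m crank '[{"x":-0.8,"y":0,"z":0,"turn":0},{"x":-0.8,"y":0,"z":0,"turn":0},{"x":-0.8,"y":0,"z":0,"turn":0},{"x":-0.8,"y":0,"z":0,"turn":0},{"x":-0.8,"y":0,"z":0,"turn":0}]'; done
python3 -m crank '[{"x":-0.8,"y":0,"z":0,"turn":0},{"x":-0.8,"y":0,"z":0,"turn":0},{"x":-0.8,"y":0,"z":0,"turn":0},{"x":-0.8,"y":0,"z":0,"turn":0},{"x":-0.8,"y":0,"z":0,"turn":0}]'
```

```text
time: 4.75
tool_pos: [0.4932, 0.022, 0.0363]
tool_rot: [0.0, 0.694, 0.72, 0.0]
contact_force: [-0.3, 0.3, 0.2]
gripper_width: -0.0
grasp_force: 0.2
time: 5.25
tool_pos: [0.4945, -0.0178, 0.0362]
tool_rot: [-0.0, 0.694, 0.72, 0.0]
contact_force: [-0.0, 2.3, 0.3]
gripper_width: -0.0
grasp_force: 1.0
```

```bash
python3 -m crank '[{"x":-0.8,"y":0,"z":0,"turn":0},{"x":-0.8,"y":0,"z":0,"turn":0},{"x":-0.8,"y":0,"z":0,"turn":0},{"x":-0.8,"y":0,"z":0,"turn":0},{"x":-0.8,"y":0,"z":0,"turn":0}]'
python3 -m crank '[{"x":-0.8,"y":0,"z":0,"turn":0},{"x":-0.8,"y":0,"z":0,"turn":0},{"x":-0.8,"y":0,"z":0,"turn":0},{"x":-0.8,"y":0,"z":0,"turn":0},{"x":-0.8,"y":0,"z":0,"turn":0}]'
python3 -m crank '[{"x":-0.8,"y":0,"z":0,"turn":0},{"x":0,"y":0,"z":0,"turn":0},{"x":0,"y":0,"z":-3,"turn":0},{"x":0,"y":0,"z":-4,"turn":0},{"x":0,"y":0,"z":-4,"turn":0}]'
python3 -m crank '[{"x":0,"y":3,"z":-3,"turn":0},{"x":0,"y":4,"z":-3,"turn":0},{"x":0,"y":4,"z":0,"turn":0},{"x":2,"y":3,"z":0,"turn":0},{"x":4,"y":0,"z":0,"turn":0}]'
python3 -m crank '[{"x":4,"y":0,"z":0,"turn":0},{"x":0,"y":0,"z":0,"turn":0},{"x":0,"y":0,"z":0,"turn":0}]'
python3 - <<'E'
from plant import manip
import cv2,numpy as np
from h import *
p,d=manip.grab_frame("wrist");np.savez("pics/w3.npz",p=p,d=d,**manip.camera_model("wrist"));cv2.imwrite("pics/w3.png",p[:,:,::-1])
f=dict(np.load("pics/w3.npz"));w=cloud(f)
c=np.array([.4932,.0374,0]);e=np.array([.038,-.99928,0]);n=np.array([.99928,.038,0])
q=w-c;s=q@e;t=q@n;z=w[...,2]
for i in range(4):
    h=-.107+.056*i
    g=(abs(t)<.024)&(s>h+.008)&(s<h+.042)&np.isfinite(z)
    k=np.polyfit(s[g]-h,z[g],1);print(i+1,g.sum(),"slope",k[0],"z lip",np.polyval(k,.048))
E
```

```text
time: 5.75
tool_pos: [0.4961, -0.058, 0.0363]
tool_rot: [0.0, 0.694, 0.72, -0.0]
contact_force: [0.4, -0.5, 0.6]
gripper_width: 0.001
grasp_force: 0.1
time: 6.25
tool_pos: [0.4977, -0.0979, 0.0363]
tool_rot: [0.0, 0.694, 0.72, -0.0]
contact_force: [1.0, 0.4, -0.7]
gripper_width: 0.001
grasp_force: 0.0
time: 6.75
tool_pos: [0.4972, -0.1048, 0.1468]
tool_rot: [-0.001, 0.694, 0.72, -0.0]
contact_force: [1.2, -0.4, 0.7]
gripper_width: -0.002
grasp_force: 0.0
time: 7.25
tool_pos: [0.6383, -0.0408, 0.2058]
tool_rot: [0.0, 0.695, 0.719, 0.0]
contact_force: [-0.5, 0.8, -0.0]
gripper_width: -0.001
grasp_force: 0.0
time: 7.55
tool_pos: [0.6339, 0.0008, 0.2061]
tool_rot: [0.0, 0.693, 0.721, -0.0]
contact_force: [0.2, -0.7, -0.8]
gripper_width: -0.0
grasp_force: 0.0
1 1707 slope 0.06932930953519661 z lip 0.033552926496624856
2 1432 slope 0.07259117817067345 z lip 0.03370207057261535
3 1225 slope 0.06770403505173403 z lip 0.03374742446780621
4 1060 slope 0.0656877085183094 z lip 0.03373174132067993
```

View pics/w3.png

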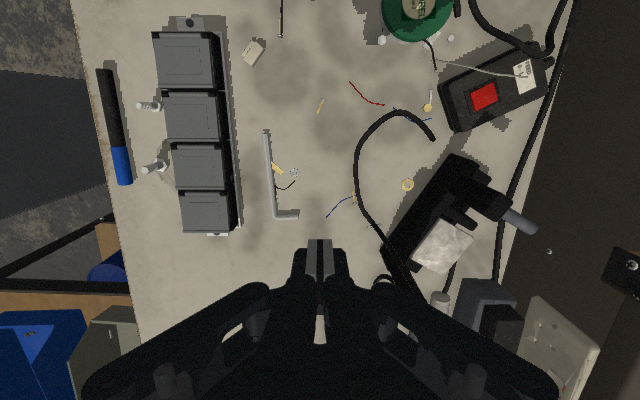

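All four lids lie shut (slopes about 4°, alike). The row is between its tabs at (190,22) and (218,232), and the bolts at (150,105) and (153,167), the connector, hex key and marker are where they were. Handing in.

```bash
python3 -c "from plant import manip; print(manip.job_done())"
```

```text
the job is handed in; nothing more can be done
None
```

The four lids were laid shut in order, first to last, in one light fingertip pass (contact readings under about 3 N). The last picture shows the row seated in its holder and the things beside it unmoved, and the job was handed in at about 7.6 s; no verdict came back.

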